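# Wind up the clockwork ferrule feeder

## Task

The clockwork feeder that hands out brass ferrules has run down: wind it up fully by its wing key, clockwise as you face the key, in as many part turns as it takes. The key springs back to its last click whenever you let go, so keep going until it comes up against its stop and the reserve pointer stays at the cross mark at the end of its slot after you have let go. Leave the oil can, the ferrule tray and the knife where they are.

Things in the scene. Friction and masses are not known exactly. Their poses are not given: they have to be found in the camera images.
- feeder: The feeder, fixed: green base plate 260 x 170 x 14 mm, grey casing 130 x 140 mm (top at 170 mm) with a small hopper bowl of ferrules on it, and before the casing a round aluminium spring drum, 120 mm across, its flat face tilted 30 degrees from level, up and to the front. Origin on the bench, 40 mm before the plate's centre; -x is the front, z up. Centre of the drum's face: (-30, 0, 150) mm.
- key: Steel wing key. Origin: centre of the drum's face; z out of the face along the key's axis (30 degrees from vertical), x along the wing's width, y its thickness. Winding is clockwise seen from outside (negative about z), against 0.06 to 0.2 N m. A hidden ratchet clicks every 30 degrees; let go between clicks, it springs back to the last. The stop is about 12 degrees past the last click.
- key_grip (a point): On the key's axis at the wing's mid height, 34 mm out of the drum's face; axes as the key's. The wing is 48 mm wide (x), 9 mm thick (y) and stands from 20 to 48 mm out of the face on a 13 mm shaft; it can be taken across its thickness or across its width. At the start the key needs 6 to 9 more clicks.
- pointer_tip (a point): Top of the reserve pointer, a dark steel tab 16 x 3 x 10 mm standing up from a 72 mm slot along y on the casing's top. Geared to the key, it moves 6.3 mm per click towards the feeder's +y; it cannot be moved by hand. Wound fully it stands at the cross mark.
- full_mark (a point): The thin cross mark near the slot's +y end, on the casing's top, at (62, 32, 172) mm from the feeder's origin (axes as the feeder's): fully wound, the pointer rests at the same y; one click short it rests 6 mm to the -y side.
- oil_can: Bystander: red oil can, 84 mm across, 155 mm high with its spout. Origin at the centre of its underside.
- tray: Bystander: steel tray of brass ferrules, 130 x 100 x 45 mm. Origin at the centre of its underside.
- knife: Bystander: knife lying flat, wooden handle 105 x 24 x 20 mm, about 200 mm long in all. Origin under its middle, blade to +x.

How it is judged (in metres and radians):
At the end, for the whole second after the job is handed in: The key, let go and at rest, is held by its last click: the reserve pointer stays within 3 mm of the cross mark (y above 28.9 mm in the feeder's frame; one click short is 26 mm) (y of pointer_tip in the frame of feeder above 0.0289 m and angular speed of key below 0.2 rad/s); the robot touches nothing.
It fails at once if the oil can was moved more than 30 mm (distance of oil_can from where it was at the start of the episode above 0.03 m).
It fails at once if the ferrule tray was moved more than 30 mm (distance of tray from where it was at the start of the episode above 0.03 m).
It fails at once if the knife was moved more than 30 mm (distance of knife from where it was at the start of the episode above 0.03 m).
It also fails if it takes over 64 s, if anything falls off the work surface, if the arm or the gripper's body presses on something with over 40 N, if the wrist force passes 120 N, or if a joint passes its speed limit or range.

## Robot

A 6-joint arm with a two-finger parallel gripper is mounted at the origin on the work surface. World frame = base frame: x ahead of the robot, y to its left, z up, the work surface at z = 0. Lengths are in m, angles in degrees, forces in N, time in s.
With the tool pointing down it reaches from about 0.4 to 0.825 m from the base axis. Payload 7 kg.
Tool frame: the origin (TCP) lies on the centre line of the jaws, within the pads' length; the fingertips stand 19 mm ahead of it and the grasp point (between the pads) is the TCP; z points along the fingers, y is the line along which they close (so a half turn about z gives the same grasp; the last joint's range is limited). The gripper opens to 88 mm and grips with 3 to 60 N. Pads are 19 mm wide; open, the fingers measure 130 mm over their backs; the gripper's body (78 mm by 193 mm) begins 47 mm behind the grasp point.
Start: joints at [-53.967, 20.546, 0.682, 0, -70.136, -16.507], TCP at [0.226, -0.636, 0.246] pointing down, gripper open.
Joint ranges: [-176.03, 176.03], [-82.01, 121.73], [-58.28, 71.71], [-173.87, 95.51], [-174.79, -0.11], [-173.66, 173.66]. Speed limits (degrees/s): [136.94, 136.94, 172.46, 180, 180, 180].

## Interface

Orientations are given as [roll, pitch, yaw] about the fixed x, y, z axes, in that order (R = Rz(yaw) Ry(pitch) Rx(roll)).
In Python, from plant import get_state, capture, close_job gives the robot as it stands.
- The arm moves only by the tool apply_moves, never from a script. Its argument "targets" is a list of rows, each a list of 7 numbers: the opening, from 0 (shut) to 1 (fully open), then the shift along the tool's x, y, z normalised to -1 to 1, where 1 is 1000 mm, then the turn, a rotation vector about the tool's x, y, z normalised to -1 to 1, where 1 is 90 degrees. In form: [[claw, tx, ty, tz, ax, ay, az], ...]. A call has 1 to 20 rows; each row shifts and turns the commanded pose from where the row before left it, along the tool's axes as they then stand; what a row does not reach is not made up. A row lasts 1/12 s, in which the tool goes at most 41.7 mm and 7.16 degrees, less where a joint would pass 70% of its speed; a pose out of reach is approached as far as the arm can. A call with a number of a shift or a turn outside -1 to 1 is refused whole. A call with a gripper value outside its range is refused whole. The fingers move at their own pace and stop on an object; "newtons" is the grip in N (left out, the last holds). Time passes only in rows, so rows that do not move let the fingers close. It gives the time, the measured TCP pose, the force, the opening and the grip force at its end, in the units of the state.
- get_state(): the state, without advancing time (a new reading comes with each control period).
- capture(name): name is "scene" or "top" or "wrist"; returns a dict with "frame" (400x640x3 uint8, red, green, blue), "range_z" (400x640 float32, m along the optical axis (not along the pixel's ray), 0 where there is no reading), "camera_matrix" (3x3 intrinsics, pixels), "T" (4x4, takes a point from camera to world coordinates). Camera axes: x right, y down, z forward; pixel columns grow to the right and rows downward; lengths in m; the calibration is good to about 2 mm. A picture is of the moment at which its call begins.
- close_job(): hands the job in; it is judged then, once.
The state is a dict: "time_s": time; "joints": joint angles; "qd": joint speeds; "joint_torque": joint torques, N m; "tcp_pos": TCP position; "eef_rot": TCP orientation; "contact_force": force on the tool from outside, world axes, zero at the start; "moment": the same for the moment, N m; "gripper_width": finger opening in m; "gripper_force": force on a finger pad.
Only numpy, scipy, OpenCV 4.12 (cv2) and the standard library are available. Lean on these libraries where they do the work, as an engineer would, in place of code of your own. Each camera call takes 0.05 s, during which the arm holds its last target. There are 200 camera calls.

## Working session

There is one attempt and no reset: what is moved stays moved. The work goes in short steps, Python scripts to look and compute and a tool call to move; the robot and the scene stay as the last step left them, time stands still between calls to the robot, and variables do not carry over. Pictures are saved under pics/ and viewed, at most 10 in all, crops included, and the job is handed in when it is done.

Besides the shell and the picture viewer there is one more tool, called as name([rows], argument=value, ...), one row to a line, values as JSON. apply_moves: Moves the arm, as the interface text tells. Scaled input: -1 to 1 covers 1000 mm each way for a shift and 90 degrees each way for a turn. Its arguments: {"type":"object","properties":{"targets":{"type":"array","items":{"type":"array","items":{"type":"number"}}},"newtons":{"type":"number"}},"required":["targets"]}

```bash
mkdir -p pics; ls; python3 - <<'E'
from plant import *
import cv2,numpy as np
s=get_state();print(s)
for n in("scene","top"):
    c=capture(n);np.savez(f"{n}0.npz",**c);cv2.imwrite(f"pics/{n}0.png",c["frame"][:,:,::-1]);print(n,c["camera_matrix"].tolist(),c["T"].round(4).tolist())
E
```

```text
pics
{'time_s': 0.0, 'joints': array([-5.39666954e+01,  2.05910355e+01,  6.36657073e-01, -2.06678262e-02,
       -7.01359450e+01, -1.65063031e+01]), 'qd': array([-0.02869929,  0.05433059, -0.03144534,  0.01439041,  0.02356557,
        0.10815335]), 'joint_torque': array([-3.66342128e-04, -5.82713699e+01,  2.93048483e+01,  6.99690118e+00,
        6.88182103e-03, -1.54354439e-04]), 'tcp_pos': array([ 0.22545341, -0.63577274,  0.24464735]), 'eef_rot': array([ 1.79907878e+02, -7.03667498e-03, -1.60480031e+02]), 'contact_force': array([-0.12577113,  0.63287443,  0.11609051]), 'moment': array([ 0.00369955,  0.05844304, -0.01734163]), 'gripper_force': 0.0, 'gripper_width': 0.08789461277069091}
scene [[451.2774751037063, 0.0, 319.26341210593495], [0.0, 451.2774751037063, 191.94417106228192], [0.0, 0.0, 1.0]] [[0.8227, 0.4327, -0.3686, 1.0089], [0.5683, -0.6133, 0.5485, -0.6017], [0.0112, -0.6608, -0.7505, 0.9889], [0.0, 0.0, 0.0, 1.0]]
top [[422.02412496261735, 0.0, 322.28477811199656], [0.0, 422.02412496261735, 196.71879324419805], [0.0, 0.0, 1.0]] [[0.0063, -0.9872, 0.1595, 0.4289], [-1.0, -0.0057, 0.0045, 0.0252], [-0.0035, -0.1595, -0.9872, 1.1691], [0.0, 0.0, 0.0, 1.0]]
```

View pics/scene0.png

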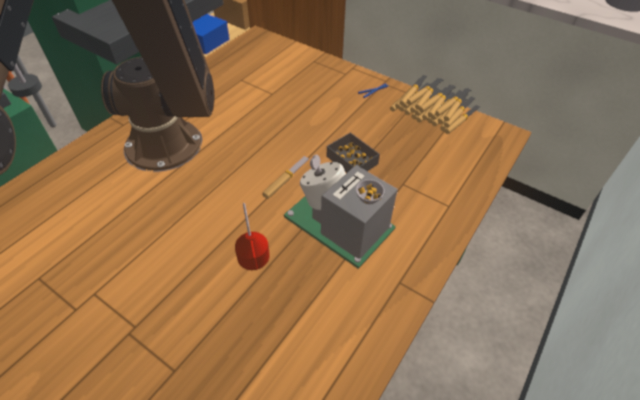

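View pics/top0.png

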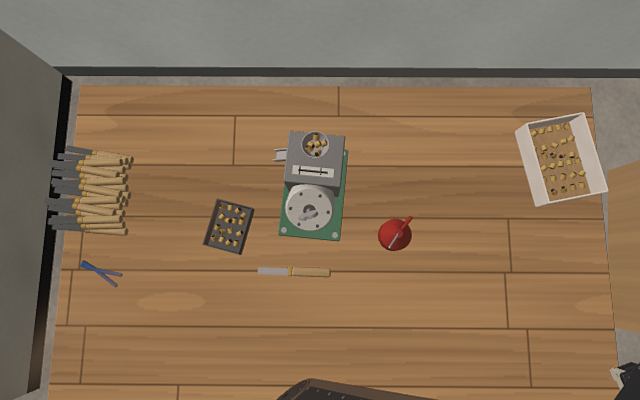

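The scene view shows the feeder near (345,210). The top view shows the plate corners near (279,238), (339,240) and (347,151), and the key near (309,212). The can is at (395,235), the tray at (229,226) and the knife at (293,271).

```bash
cat > h.py <<'E'
import numpy as np
def pt(c,u,v,z=None):
    K=c["camera_matrix"];T=c["T"]
    r=T[:3,:3]@np.linalg.solve(K,[u,v,1.]);o=T[:3,3]
    if z is None:
        d=c["range_z"][int(round(v)),int(round(u))];return o+r*d
    return o+r*(z-o[2])/r[2]
E
python3 - <<'E'
import cv2,numpy as np
from h import *
c=dict(np.load("top0.npz"))
im=c["frame"][120:250,265:360,::-1]
cv2.imwrite("pics/crop0.png",cv2.resize(im,None,fx=4.6,fy=4.6,interpolation=cv2.INTER_CUBIC)[:600])
for n,(u,v) in dict(fl=(279,238),fr=(339,240),br=(347,151)).items(): print(n,pt(c,u,v,.014))
# drum face fit: points with depth
K=c["camera_matrix"];T=c["T"]
vv,uu=np.mgrid[180:235,280:340]
d=c["range_z"][180:235,280:340]
P=(np.stack([uu,vv,np.ones_like(uu)],-1)@np.linalg.inv(K).T*d[...,None])@T[:3,:3].T+T[:3,3]
np.set_printoptions(precision=3,suppress=True)
print(P[::4,::6,2])
E
```

```text
fl [0.50074992 0.14789399 0.014     ]
fr [ 0.49631105 -0.01591075  0.014     ]
br [ 0.74667696 -0.0384776   0.014     ]
[[-0.002  0.168  0.17   0.168  0.171  0.169  0.17   0.169  0.172  0.168]
 [-0.     0.134  0.143  0.152  0.161  0.165  0.166  0.165  0.166  0.167]
 [-0.003  0.01   0.123  0.173  0.175  0.173  0.177  0.164  0.134  0.144]
 [-0.002  0.014  0.165  0.172  0.167  0.172  0.175  0.174  0.155  0.085]
 [ 0.001  0.012  0.163  0.164  0.165  0.168  0.166  0.168  0.165  0.099]
 [ 0.003  0.015  0.163  0.16   0.162  0.163  0.163  0.162  0.165  0.117]
 [ 0.002  0.15   0.155  0.158  0.156  0.158  0.157  0.16   0.157  0.119]
 [-0.003  0.146  0.15   0.15   0.157  0.157  0.155  0.153  0.153  0.013]
 [-0.006  0.141  0.145  0.144  0.154  0.182  0.189  0.149  0.153  0.015]
 [ 0.01   0.013  0.139  0.139  0.19   0.19   0.142  0.143  0.142  0.015]
 [ 0.013  0.014  0.135  0.133  0.187  0.134  0.136  0.139  0.138  0.014]
 [ 0.013  0.013  0.016  0.128  0.128  0.128  0.129  0.134  0.011  0.011]
 [ 0.017  0.017  0.015  0.014  0.124  0.124  0.123  0.016  0.012  0.014]
 [ 0.017  0.012  0.013  0.013  0.012  0.014  0.014  0.015  0.014  0.018]]
```

View pics/crop0.png

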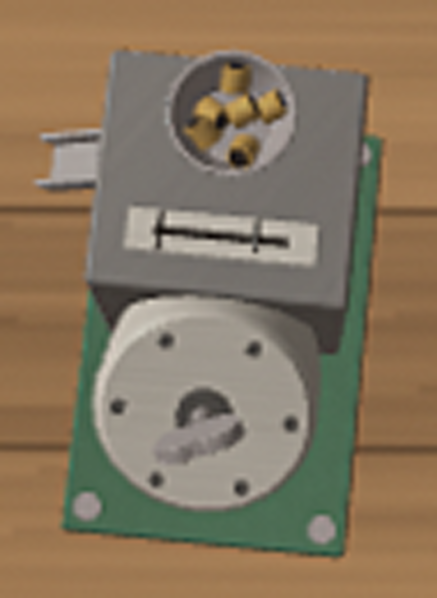

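The crop shows the wing from about (160,450) to (243,428), the pointer near (257,235) and the full mark at (160,230). That is about 8 clicks short. Next I'll work out the feeder pose.

```bash
python3 - <<'E'
import cv2,numpy as np
from h import *
np.set_printoptions(precision=4,suppress=True)
c=dict(np.load("top0.npz"))
f=lambda x,y,z:pt(c,265+(x+.5)/4.6-.5,120+(y+.5)/4.6-.5,z)
fl,fr,br=f(63,527,.014),f(343,555,.014),f(382,138,.014)
C=[f(*p,.17) for p in((115,50),(368,73),(345,308),(88,280))]
print(fl,fr,br);print(np.array(C))
print("casing c",np.mean(C,0), "plate c",(fl+br)/2)
for d in(br-fr,C[0]-C[3],C[1]-C[2]):print(np.degrees(np.arctan2(d[1],d[0])),np.linalg.norm(d))
for d in(fl-fr,C[0]-C[1],C[3]-C[2]):print(np.degrees(np.arctan2(-d[0],d[1])),np.linalg.norm(d))
m,p=f(160,230,.172),f(257,235,.18);print("mark",m,"ptr",p)
# face plane
K=c["camera_matrix"];T=c["T"]
v,u=np.mgrid[180:235,280:340];d=c["range_z"][180:235,280:340]
P=((np.stack([u,v,np.ones_like(u)],-1)@np.linalg.inv(K).T*d[...,None])@T[:3,:3].T+T[:3,3]).reshape(-1,3)
yaw=np.radians(-5.5)
for it in range(2):
    R=np.array([[np.cos(yaw),-np.sin(yaw),0],[np.sin(yaw),np.cos(yaw),0],[0,0,1]])
    n=R@[-.5,0,.8660]
    o=(fl+br)/2+R@[-.04,0,0];o[2]=0
    fc=o+R@[-.03,0,.15]
    print("fc from plate",fc)
    h=(P-fc)@n;r=np.linalg.norm((P-fc)-np.outer(h,n),axis=1)
    Q=P[(abs(h)<.012)&(r<.075)&(r>0.03)];print(len(Q),np.median((Q-fc)@n))
    A=np.c_[Q[:,:2],np.ones(len(Q))];k=np.linalg.lstsq(A,Q[:,2],rcond=None)[0];nn=np.array([-k[0],-k[1],1]);nn/=np.linalg.norm(nn);print(nn,np.degrees(np.arctan2(-nn[1],-nn[0])),np.degrees(np.arccos(nn[2])))
Qc=(Q-fc)@np.c_[R@[.866,0,.5],R[:,1]];print("ext",Qc.min(0),Qc.max(0), cv2.minEnclosingCircle(Qc.astype(np.float32)))
e1=R@[.866,0,.5];e2=R[:,1]
W=P[(h>.03)&(h<.056)&(r<.035)]
w=np.c_[(W-fc)@e1,(W-fc)@e2];print(len(w),w.mean(0),cv2.minAreaRect(w.astype(np.float32)), "h",np.sort((W-fc)@n)[-5:])
E
```

```text
[0.5112 0.15   0.014 ] [ 0.4956 -0.0164  0.014 ] [ 0.7507 -0.0403  0.014 ]
[[ 0.7551  0.1112  0.17  ]
 [ 0.743  -0.0241  0.17  ]
 [ 0.6154 -0.0118  0.17  ]
 [ 0.6296  0.123   0.17  ]]
casing c [0.6858 0.0496 0.17  ] plate c [0.631  0.0549 0.014 ]
-5.361840616378131 0.2562526183291559
-5.384192806335076 0.12606849727048594
-5.5061382780943555 0.1282234165737739
-5.343285664810844 0.1671448606426816
-5.092153165819154 0.13585565025351426
-6.002073202239995 0.13558886551731444
mark [0.6562 0.0855 0.172 ] ptr [0.652  0.0344 0.18  ]
fc from plate [0.5613 0.0616 0.15  ]
1295 -0.001535940098924905
[-0.4832  0.0418  0.8745] -4.948412483930256 29.013199284436986
fc from plate [0.5613 0.0616 0.15  ]
1295 -0.001535940098924905
[-0.4832  0.0418  0.8745] -4.948412483930256 29.013199284436986
ext [-0.0585 -0.0586] [0.0609 0.0585] ((0.0007935299072414637, -4.4954445911571383e-05), 0.060646094381809235)
112 [ 0.0026 -0.0003] ((0.0014808252453804016, 0.00020717084407806396), (0.010773052461445332, 0.04791447892785072), 24.85548973083496) h [0.0479 0.048  0.0483 0.0485 0.0488]
```

apply_moves([
  [1,-0.0245,0.0287,-0.006,0,0,0],
  [1,-0.0245,0.0287,-0.006,0,0,0],
  [1,-0.0245,0.0287,-0.006,0,0,0],
  [1,-0.0245,0.0287,-0.006,0,0,0],
  [1,-0.0245,0.0287,-0.006,0,0,0],
  [1,-0.0245,0.0287,-0.006,0,0,0],
  [1,-0.0245,0.0287,-0.006,0,0,0],
  [1,-0.0245,0.0287,-0.006,0,0,0],
  [1,-0.0245,0.0287,-0.006,0,0,0],
  [1,-0.0245,0.0287,-0.006,0,0,0],
  [1,-0.0245,0.0287,-0.006,0,0,0],
  [1,-0.0245,0.0287,-0.006,0,0,0],
  [1,-0.0245,0.0287,-0.006,0,0,0],
  [1,-0.0245,0.0287,-0.006,0,0,0],
  [1,-0.0245,0.0287,-0.006,0,0,0],
  [1,-0.0245,0.0287,-0.006,0,0,0],
  [1,-0.0245,0.0287,-0.006,0,0,0],
  [1,-0.0245,0.0287,-0.006,0,0,0],
  [1,-0.0245,0.0287,-0.006,0,0,0],
  [1,-0.0245,0.0287,-0.006,0,0,0],
])

```text
time_s: 1.77
tcp_pos: [0.4955, 0.0706, 0.3658]
eef_rot: [180.0, 0.0, -160.4]
contact_force: [2.0, -0.6, 0.2]
gripper_width: 0.0876
gripper_force: 0.0
```

```bash
cat >> h.py <<'E'
from scipy.spatial.transform import Rotation as Rot
fc=np.array([.5615,.0616,.1495]);yaw=np.radians(-5.4)
Rf=Rot.from_euler('z',yaw).as_matrix()
n=Rf@[-.5,0,.8660254];e1=Rf@[.8660254,0,.5];e2=Rf[:,1]
def tool(ang,sgn=1):  # ang: thickness direction angle from e1 towards e2 (deg)
    a=np.radians(ang);y=sgn*(np.cos(a)*e1+np.sin(a)*e2);z=-n
    return np.c_[np.cross(y,z),y,z]
def delta(s,pos,Rt):
    R=Rot.from_euler('xyz',s["eef_rot"],degrees=True).as_matrix()
    return R.T@(pos-s["tcp_pos"]),np.degrees(Rot.from_matrix(R.T@Rt).as_rotvec())/90
E
python3 - <<'E'
from plant import *
from h import *
np.set_printoptions(precision=4,suppress=True)
s=get_state();print(s["time_s"],s["joints"],s["tcp_pos"],s["eef_rot"])
for sg in(1,-1):print(sg,delta(s,fc+.134*n,tool(24.9,sg)))
E
```

```text
1.7667 [  30.6294    0.464    -8.9035   -0.01    -80.6231 -101.0732] [0.4955 0.0706 0.3658] [ 179.9885    0.0073 -160.4454]
1 (array([ 0.0016, -0.0023,  0.1003]), array([-0.1267, -0.3471,  0.9756]))
-1 (array([ 0.0016, -0.0023,  0.1003]), array([ 0.347 , -0.1266, -0.9745]))
```

apply_moves([
  [1,0,0,0,0.0248,-0.00904,-0.0696],
  [1,0,0,0,0.0248,-0.00904,-0.0696],
  [1,0,0,0,0.0248,-0.00904,-0.0696],
  [1,0,0,0,0.0248,-0.00904,-0.0696],
  [1,0,0,0,0.0248,-0.00904,-0.0696],
  [1,0,0,0,0.0248,-0.00904,-0.0696],
  [1,0,0,0,0.0248,-0.00904,-0.0696],
  [1,0,0,0,0.0248,-0.00904,-0.0696],
  [1,0,0,0,0.0248,-0.00904,-0.0696],
  [1,0,0,0,0.0248,-0.00904,-0.0696],
  [1,0,0,0,0.0248,-0.00904,-0.0696],
  [1,0,0,0,0.0248,-0.00904,-0.0696],
  [1,0,0,0,0.0248,-0.00904,-0.0696],
  [1,0,0,0,0.0248,-0.00904,-0.0696],
  [1,0,0,0,0,0,0],
])

```text
time_s: 3.02
tcp_pos: [0.4943, 0.0675, 0.3648]
eef_rot: [-152.4, -12.3, -73.3]
contact_force: [0.1, -0.6, -0.9]
gripper_width: 0.0876
gripper_force: 0.0
```

```bash
python3 - <<'E'
from plant import *
from h import *
import cv2
np.set_printoptions(precision=4,suppress=True)
s=get_state();print(s["time_s"],s["joints"],s["tcp_pos"],s["eef_rot"])
for k in(.134,.034):print(k,delta(s,fc+k*n,tool(24.9,-1)))
c=capture("wrist");np.savez("wrist1.npz",**c);cv2.imwrite("pics/wrist1.png",c["frame"][:,:,::-1])
E
```

```text
3.0167 [ 45.4946 -17.6581 -41.1684  30.1834 -50.5592 -41.9152] [0.4943 0.0675 0.3648] [-152.3511  -12.2676  -73.2669]
0.134 (array([-0.0213,  0.0444,  0.0861]), array([-0.0006,  0.    ,  0.0028]))
0.034 (array([-0.0213,  0.0445,  0.1861]), array([-0.0006,  0.    ,  0.0028]))
```

View pics/wrist1.png

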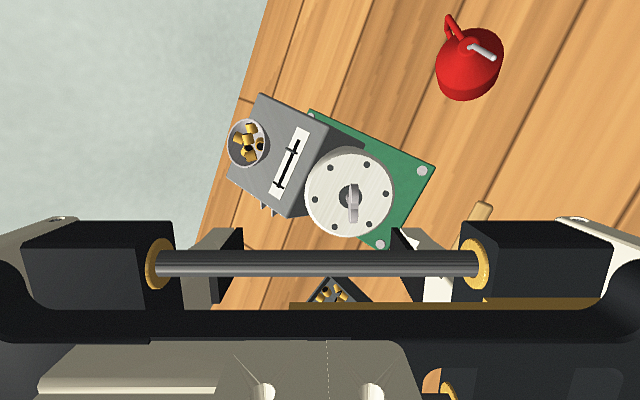

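The wrist view shows the drum face centred near (350,193) with the wing pointing down the image to (352,220). Joint 6 has too little range in this orientation. I'll turn the tool half a turn so that one grasp covers the whole winding.

apply_moves([
  [1,0,0,0,0,0,-0.0741],
  [1,0,0,0,0,0,-0.0741],
  [1,0,0,0,0,0,-0.0741],
  [1,0,0,0,0,0,-0.0741],
  [1,0,0,0,0,0,-0.0741],
  [1,0,0,0,0,0,-0.0741],
  [1,0,0,0,0,0,-0.0741],
  [1,0,0,0,0,0,-0.0741],
  [1,0,0,0,0,0,-0.0741],
  [1,0,0,0,0,0,-0.0741],
  [1,0,0,0,0,0,-0.0741],
  [1,0,0,0,0,0,-0.0741],
  [1,0,0,0,0,0,-0.0741],
  [1,0,0,0,0,0,-0.0741],
  [1,0,0,0,0,0,-0.0741],
  [1,0,0,0,0,0,-0.0741],
  [1,0,0,0,0,0,-0.0741],
  [1,0,0,0,0,0,-0.0741],
  [1,0,0,0,0,0,-0.0741],
  [1,0,0,0,0,0,-0.0741],
])

```text
time_s: 4.73
tcp_pos: [0.4959, 0.0688, 0.3656]
eef_rot: [151.8, -10.5, 65.5]
contact_force: [0.2, -0.0, -0.4]
gripper_width: 0.0873
gripper_force: 0.0
```

apply_moves([
  [1,0,0,0,0,0,-0.0741],
  [1,0,0,0,0,0,-0.0741],
  [1,0,0,0,0,0,-0.0741],
  [1,0,0,0,0,0,-0.0741],
  [1,0,0,0,0,0,-0.0741],
  [1,0,0,0,0,0,-0.0741],
  [1,0,0,0,0,0,-0.0714],
  [1,0.0071,-0.0148,0.01,0,0,0],
  [1,0.0071,-0.0148,0.01,0,0,0],
  [1,0.0071,-0.0148,0.01,0,0,0],
  [1,0,0,0.01,0,0,0],
  [1,0,0,0,0,0,0],
  [1,0,0,0,0,0,0],
])

```text
time_s: 5.82
tcp_pos: [0.4735, 0.0715, 0.3065]
eef_rot: [152.4, 12.1, 106.1]
contact_force: [-0.5, -0.4, 0.9]
gripper_width: 0.0878
gripper_force: 0.0
```

```bash
python3 - <<'E'
from plant import *
from h import *
import cv2
np.set_printoptions(precision=4,suppress=True)
s=get_state();print(s["time_s"],s["joints"],s["tcp_pos"],s["eef_rot"])
c=capture("wrist");np.savez("wrist2.npz",**c)
K=c["camera_matrix"];T=c["T"];d=c["range_z"]
v,u=np.mgrid[:400,:640]
P=((np.stack([u,v,np.ones_like(u)],-1)@np.linalg.inv(K).T*d[...,None])@T[:3,:3].T+T[:3,3])[d>0]
h=(P-fc)@n;a=(P-fc)@e1;b=(P-fc)@e2
m=(abs(h)<.01)&(np.hypot(a,b)<.075)&(np.hypot(a,b)>.03)
Q=P[m];k=np.linalg.lstsq(np.c_[a[m],b[m],np.ones(m.sum())],h[m],rcond=None)[0]
print("face h",np.median(h[m]),"slopes deg",np.degrees(k[:2]),m.sum(),cv2.minEnclosingCircle(np.c_[a[m],b[m]].astype(np.float32)))
m=(h>.036)&(h<.056)&(np.hypot(a,b)<.035)
print(m.sum(),cv2.minAreaRect(np.c_[a[m],b[m]].astype(np.float32)),np.percentile(h[m],[50,95]))
for sg in(1,):
  for kk in(.134,.034):print(kk,delta(s,fc+kk*n,tool(24.9,sg)))
cv2.imwrite("pics/wrist2.png",c["frame"][:,:,::-1])
E
```

```text
5.8167 [ 47.5522 -18.013  -50.0852  34.8067 -44.4854 129.2009] [0.4735 0.0715 0.3065] [152.3755  12.0864 106.1416]
face h 0.00016981566666932562 slopes deg [ 0.1445 -0.2679] 5984 ((-0.0001251152134500444, 0.002007429488003254), 0.06009469926357269)
404 ((-0.0004448830150067806, 0.0027955342084169388), (0.008200611919164658, 0.04527532309293747), 24.39307975769043) [0.0468 0.0485]
0.134 (array([-0.0006, -0.0022,  0.0462]), array([-0.001 ,  0.0012, -0.0038]))
0.034 (array([-0.0004, -0.002 ,  0.1462]), array([-0.001 ,  0.0012, -0.0038]))
```

apply_moves([
  [1,0.0005,-0.0016,0.02,0,0,-0.003],
  [1,0,0,0.025,0,0,0],
  [1,0,0,0.025,0,0,0],
  [1,0,0,0.025,0,0,0],
  [1,0,0,0.025,0,0,0],
  [1,0,0,0.016,0,0,0],
  [1,0,0,0.01,0,0,0],
  [1,0,0,0,0,0,0],
  [1,0,0,0,0,0,0],
])

```text
time_s: 6.62
tcp_pos: [0.5522, 0.0652, 0.1921]
eef_rot: [153.5, 11.9, 106.6]
contact_force: [-1.0, -0.6, 0.1]
gripper_width: 0.0875
gripper_force: 0.0
```

apply_moves([
  [0,0,0,0,0,0,0],
  [0,0,0,0,0,0,0],
  [0,0,0,0,0,0,0],
  [0,0,0,0,0,0,0],
  [0,0,0,0,0,0,0],
  [0,0,0,0,0,0,0],
  [0,0,0,0,0,0,0],
  [0,0,0,0,0,0,0],
  [0,0,0,0,0,0,0],
  [0,0,0,0,0,0,0],
], newtons=40)

```text
time_s: 7.45
tcp_pos: [0.5506, 0.0651, 0.1911]
eef_rot: [153.6, 11.9, 106.7]
contact_force: [-34.4, -1.8, 4.3]
gripper_width: 0.027
gripper_force: 15.0
```

```bash
cat > st.py <<'E'
from plant import *
from h import *
np.set_printoptions(precision=4,suppress=True)
s=get_state();print(s["time_s"],s["joints"],s["gripper_width"],s["gripper_force"],s["contact_force"])
R=Rot.from_euler('xyz',s["eef_rot"],degrees=True).as_matrix()
print("moment tool",R.T@s["moment"],"tcp in key frame",np.array([e1,e2,n])@(s["tcp_pos"]-fc),"yang",np.degrees(np.arctan2(R[:,1]@e2,R[:,1]@e1)),"tilt",np.degrees(np.arccos(-R[:,2]@n)))
E
python3 st.py
```

```text
7.45 [ 26.4339  -1.827  -58.2802  60.4242 -17.1703 117.0564] 0.027004068436022387 14.967207312583923 [-34.3587  -1.8258   4.331 ]
moment tool [11.9215  3.5999  0.0231] tcp in key frame [0.0111 0.0024 0.0416] yang 24.9416202715967 tilt 1.2784619893654603
```

Joint 3 has hit its limit, so the tool is off the key axis. I'll open, back off, and fit a kinematic model to choose a reachable tilt.

apply_moves([
  [1,0,0,0,0,0,0],
  [1,0,0,0,0,0,0],
  [1,0,0,0,0,0,0],
  [1,0,0,0,0,0,0],
  [1,0,0,0,0,0,0],
  [1,0,0,-0.02,0,0,0],
  [1,0,0,-0.02,0,0,0],
  [1,0,0,-0.02,0,0,0],
  [1,0,0,0,0,0,0],
])

```text
time_s: 8.2
tcp_pos: [0.5227, 0.07, 0.2479]
eef_rot: [153.3, 11.7, 106.8]
contact_force: [0.4, 1.2, 1.4]
gripper_width: 0.0812
gripper_force: 0.0
```

```bash
python3 st.py; cat > fk.py <<'E'
import itertools
from h import *
from plant import get_state
s=get_state()
D=[([-53.967,20.591,.6367,-.02,-70.136,-16.506],(.22545,-.63577,.24465),(179.908,-.007,-160.48)),
([30.6294,.464,-8.9035,-.01,-80.6231,-101.0732],(.4955,.0706,.3658),(179.9885,.0073,-160.4454)),
([45.4946,-17.6581,-41.1684,30.1834,-50.5592,-41.9152],(.4943,.0675,.3648),(-152.3511,-12.2676,-73.2669)),
([47.5522,-18.013,-50.0852,34.8067,-44.4854,129.2009],(.4735,.0715,.3065),(152.3755,12.0864,106.1416)),
([26.4339,-1.827,-58.2802,60.4242,-17.1703,117.0564],(.5506,.0651,.1911),(153.6,11.9,106.7)),
(list(s["joints"]),s["tcp_pos"],s["eef_rot"])]
E=lambda a,x:Rot.from_euler(a,x,degrees=True).as_matrix()
B=np.array([[0,0,1],[0,1,0],[-1,0,0.]]) # tool axes at zero: z->x
def rots(q,s4):
    R1=E('z',q[0]);R2=R1@E('y',q[1]);R3=R1@E('y',q[1]-q[2]);R4=R3@E('x',s4*q[3]);R5=R4@E('y',-q[4]);return R1,R2,R3,R4,R5
def design(q,s4):
    R1,R2,R3,R4,R5=rots(q,s4);return np.c_[R1,R2[:,[0,2]],R3[:,[0,2]],R4[:,[1,2]],R5[:,[0,2]]]
def fit(s4):
    A=np.vstack([design(d[0],s4) for d in D]);b=np.hstack([d[1] for d in D])
    k,_,r,sv=np.linalg.lstsq(A,b,rcond=1e-4);return k,A@k-b,r
E
python3 - <<'E'
from fk import *
np.set_printoptions(precision=4,suppress=True)
for s4 in(1,-1):
    k,e,r=fit(s4);print(s4,k,r,abs(e).max())
    for d in D:
        R=E('xyz',d[2]);R5=rots(d[0],s4)[-1];M=R5.T@R
        print("ang x5-z:",np.degrees(np.arccos(np.clip(M[0,2],-1,1))), "rot",[(np.degrees(np.arctan2(M[1,1],M[2,1]))-g*d[0][5])%360 for g in(1,-1)])
E
```

```text
8.2 [ 37.6395  -8.7646 -52.6961  40.7261 -30.3742 129.1016] 0.08117560324148981 0.0 [0.4295 1.2364 1.3531]
moment tool [ 1.2997  0.6211 -0.0568] tcp in key frame [0.015  0.0047 0.1049] yang 24.925876009729354 tilt 0.9937038287244109
1 [ 0.2372 -0.0916 -0.5139  0.2989  0.2867 -0.0384  0.2733 -0.1052  0.0346
 -0.2939 -0.0575] 11 0.035740451512538296
ang x5-z: 0.03824831338419125 rot [np.float64(179.98621735639338), np.float64(146.97421735639338)]
ang x5-z: 0.019749976541431295 rot [np.float64(179.99676999623097), np.float64(337.850369996231)]
ang x5-z: 45.69501506619522 rot [np.float64(226.70849303250603), np.float64(142.87809303250603)]
ang x5-z: 47.154172178297614 rot [np.float64(240.02119099169028), np.float64(138.42299099169028)]
ang x5-z: 29.78212314049061 rot [np.float64(299.09603736310356), np.float64(173.20883736310356)]
ang x5-z: 38.526020116749876 rot [np.float64(256.22831409878177), np.float64(154.4314727979253)]
-1 [-0.0004  0.0001  0.1987 -0.0001  0.6016  0.4637  0.0005 -0.1919 -0.0004
  0.359   0.0004] 11 2.9045365975866044e-05
ang x5-z: 0.0006366152186929069 rot [np.float64(179.99980548878364), np.float64(146.98780548878364)]
ang x5-z: 3.2036426925603535e-05 rot [np.float64(180.00002920143586), np.float64(337.85362920143587)]
ang x5-z: 4.3826123167056466e-05 rot [np.float64(179.99994732987616), np.float64(96.16954732987617)]
ang x5-z: 9.008424637395996e-05 rot [np.float64(179.9999533311399), np.float64(78.40175333113987)]
ang x5-z: 0.0425180733230167 rot [np.float64(180.0215334637216), np.float64(54.134333463721575)]
ang x5-z: 8.537736462515939e-07 rot [np.float64(180.0), np.float64(78.20315869914357)]
```

```bash
cat >> fk.py <<'E'
K4=fit(-1)[0]
lo=np.array([-176.03,-82.01,-58.28,-173.87,-174.79,-173.66]);hi=np.array([176.03,121.73,71.71,95.51,-.11,173.66])
def fk(q):
    p=design(q,-1)@K4;R5=rots(q,-1)[-1]
    a=np.radians(q[5]+180) # arctan2(M11,M21)=a
    y=np.array([0,np.sin(a),np.cos(a)]);z=np.array([1,0,0]);M=np.c_[np.cross(y,z),y,z];return p,R5@M
def ik5(pos,ax,seeds=60,rng=np.random.default_rng(0)):
    from scipy.optimize import least_squares
    out=[]
    for i in range(seeds):
        q0=rng.uniform(lo[:5],hi[:5])
        f=lambda q:np.r_[(fk(np.r_[q,0])[0]-pos)*5,fk(np.r_[q,0])[1][:,2]-ax]
        r=least_squares(f,q0,bounds=(lo[:5],hi[:5]),x_scale=30.)
        if r.cost<1e-7 and not any(np.abs(r.x-o).max()<2 for o in out):out.append(r.x)
    return out
E
python3 - <<'E'
from fk import *
np.set_printoptions(precision=1,suppress=True)
d=D[3];p,R=fk(d[0]);print(abs(p-d[1]).max(),abs(R-E('xyz',d[2])).max())
for tau in(0,5,8,12,18):
  t=np.radians(tau);ax=-(np.cos(t)*n+np.sin(t)*e1)
  for k in(.034,.038):
    for q in ik5(fc+k*n+.001*e2,ax):print(tau,k,q,"margin",np.minimum(q-lo[:5],hi[:5]-q).min())
# sideways tilts
for tau in(-15,15):
  t=np.radians(tau);ax=-(np.cos(t)*n+np.sin(t)*e2)
  for q in ik5(fc+.034*n+.001*e2,ax):print("side",tau,q)
E
```

```text
2.9045365975866044e-05 1.3943179549280593e-06
5 0.034 [ 31.3  -0.4 -54.3  44.2 -21.2] margin 3.964448187244301
5 0.038 [ 31.9  -0.8 -54.   43.  -22. ] margin 4.296297110523994
8 0.034 [ 33.5   0.8 -49.   32.1 -26.3] margin 9.232599921515344
8 0.038 [ 33.8   0.3 -48.8  31.5 -27. ] margin 9.474490697171362
12 0.034 [ 33.7   2.5 -42.6  21.2 -32.5] margin 15.674193970567629
12 0.038 [ 33.9   2.1 -42.5  21.  -33.1] margin 15.82697144526442
18 0.034 [ 31.9   5.4 -34.3  11.  -41.3] margin 24.02801006760373
18 0.038 [ 32.1   5.  -34.2  10.9 -41.8] margin 24.109167872203024
side -15 [ 25.6  -2.4 -56.4  29.1  -3.1]
side 15 [ 35.5   3.1 -57.8  65.2 -34.3]
```

```bash
cat >> h.py <<'E'
TAU=7.
def toolt(ang,tau=None):
    ax=np.cross(n,e1);return Rot.from_rotvec(ax*np.radians(TAU if tau is None else tau)).as_matrix()@tool(ang)
E
python3 - <<'E'
from fk import *
from scipy.optimize import least_squares
np.set_printoptions(precision=4,suppress=True)
s=get_state();Rt=toolt(24.6)
q=np.array(s["joints"])
for k in(.105,.07,.034):
    pos=fc+k*n+.001*e2+0.0003*e1
    f=lambda q:np.r_[(fk(q)[0]-pos)*5,(fk(q)[1]-Rt).ravel()]
    r=least_squares(f,q,bounds=(lo,hi),x_scale=30.);q=r.x;print(k,r.cost,q,delta(s,pos,Rt))
    R0=Rot.from_euler('xyz',s["eef_rot"],degrees=True).as_matrix();print(" in target frame",Rt.T@(pos-s["tcp_pos"]))
E
```

```text
0.105 2.6962840188531718e-17 [ 39.1613  -7.3607 -46.3732  26.9178 -37.2725 140.4073] (array([ 0.0029, -0.0149,  0.0001]), array([0.061 , 0.0271, 0.0036]))
 in target frame [ 0.0027 -0.0149  0.0017]
0.07 2.696283684982205e-17 [ 36.3343  -3.6104 -48.4363  30.1765 -31.1609 138.756 ] (array([ 0.0026, -0.0144,  0.0351]), array([0.061 , 0.0271, 0.0036]))
 in target frame [ 0.001  -0.011   0.0364]
0.034 2.6962841332450076e-17 [ 33.0286   0.3868 -50.72    35.5596 -24.6831 135.4525] (array([ 0.0023, -0.0139,  0.0711]), array([0.061 , 0.0271, 0.0036]))
 in target frame [-0.0009 -0.007   0.0722]
```

apply_moves([
  [1,0.0029,-0.0149,0,0,0,0],
  [1,0,0,0,0.061,0.0271,0.0036],
  [1,0,0,0,0,0,0],
  [1,0,0,0,0,0,0],
])

```text
time_s: 8.53
tcp_pos: [0.5132, 0.0641, 0.2396]
eef_rot: [157.1, 10.6, 106.9]
contact_force: [0.8, 0.7, 0.1]
gripper_width: 0.0877
gripper_force: 0.0
```

```bash
cat > d.py <<'E'
from st import *
import sys
ang=float(sys.argv[1])
for k in map(float,sys.argv[2:]):print(k,delta(s,fc+k*n+.001*e2+.0003*e1,toolt(ang)))
E
python3 d.py 24.6 .034
```

```text
8.5333 [ 38.6934  -7.8194 -49.1953  32.0194 -34.6202 135.9673] 0.08769080670427011 0.0 [0.7775 0.7247 0.1129]
moment tool [ 1.1108  0.5558 -0.0494] tcp in key frame [ 0.0032 -0.002   0.1022] yang 24.639066171528356 tilt 4.906875189351765
0.034 (array([0.002 , 0.0041, 0.0682]), array([ 0.0192,  0.0145, -0.0006]))
```

apply_moves([
  [1,0,0,0,0.0192,0.0145,0],
  [1,0,0,0,0,0,0],
  [1,0,0,0,0,0,0],
])

```text
time_s: 8.78
tcp_pos: [0.5135, 0.0636, 0.24]
eef_rot: [158.8, 9.4, 107.4]
contact_force: [0.5, 0.2, 0.6]
gripper_width: 0.0877
gripper_force: 0.0
```

```bash
python3 d.py 24.6 .034
```

```text
8.7833 [ 38.3198  -7.0035 -46.2072  26.9617 -36.8209 141.0254] 0.08768728992721446 0.0 [0.4923 0.1876 0.5976]
moment tool [ 1.2286  0.4048 -0.0914] tcp in key frame [ 0.0037 -0.0025  0.1023] yang 24.69067567048233 tilt 6.91506824045224
0.034 (array([0.0013, 0.0059, 0.0682]), array([ 0.0006,  0.001 , -0.0008]))
```

apply_moves([
  [1,0.0013,0.0059,0.01,0,0,0],
  [1,0,0,0.015,0,0,0],
  [1,0,0,0.015,0,0,0],
  [1,0,0,0.015,0,0,0],
  [1,0,0,0.013,0,0,0],
  [1,0,0,0,0,0,0],
  [1,0,0,0,0,0,0],
])

```text
time_s: 9.37
tcp_pos: [0.5427, 0.0632, 0.1774]
eef_rot: [159.1, 9.4, 107.4]
contact_force: [-1.1, -0.4, -0.9]
gripper_width: 0.0877
gripper_force: 0.0
```

```bash
python3 d.py 24.6 .034
```

```text
9.3667 [ 33.1078   0.3584 -50.9459  35.5772 -24.761  135.2978] 0.08774468079857473 0.0 [-1.0767 -0.3758 -0.9048]
moment tool [ 1.23    0.4341 -0.0208] tcp in key frame [-0.0024 -0.0002  0.0336] yang 24.756205243614126 tilt 7.176919290547855
0.034 (array([-0.    ,  0.0029, -0.0007]), array([-0.0025,  0.0008, -0.0002]))
```

apply_moves([
  [1,0,0.0028,0,0,0,0],
  [1,0,0,0,0,0,0],
  [0,0,0,0,0,0,0],
  [0,0,0,0,0,0,0],
  [0,0,0,0,0,0,0],
  [0,0,0,0,0,0,0],
  [0,0,0,0,0,0,0],
  [0,0,0,0,0,0,0],
  [0,0,0,0,0,0,0],
  [0,0,0,0,0,0,0],
  [0,0,0,0,0,0,0],
  [0,0,0,0,0,0,0],
  [0,0,0,0,0,0,0],
  [0,0,0,0,0,0,0],
], newtons=25)

```text
time_s: 10.53
tcp_pos: [0.5464, 0.0655, 0.1797]
eef_rot: [158.9, 9.3, 107.4]
contact_force: [10.2, -0.8, -2.3]
gripper_width: 0.0129
gripper_force: 19.8
```

```bash
python3 d.py 24.6 .034
```

```text
10.5333 [ 33.131    0.5285 -50.3711  35.1903 -24.8809 135.7209] 0.012887671439106456 19.840968707576394 [10.1672 -0.835  -2.2992]
moment tool [-1.6181 -1.0224 -0.0363] tcp in key frame [0.0017 0.0024 0.0338] yang 24.741578984707438 tilt 7.053327332691923
0.034 (array([-0.0007, -0.0019,  0.    ]), array([-0.0004, -0.0005, -0.0003]))
```

apply_moves([
  [0,0,0.001,0,0,0,0.03],
  [0,0,0,0,0,0,0.04],
  [0,0,0,0,0,0,0.05],
  [0,0,0,0,0,0,0.05],
  [0,0,0,0,0,0,0.05],
  [0,0,0,0,0,0,0.05],
  [0,0,0,0,0,0,0.05],
  [0,0,0,0,0,0,0.05],
  [0,0,0,0,0,0,0.05],
  [0,0,0,0,0,0,0.05],
  [0,0,0,0,0,0,0.05],
  [0,0,0,0,0,0,0.05],
  [0,0,0,0,0,0,0.05],
  [0,0,0,0,0,0,0.05],
  [0,0,0,0,0,0,0.03],
  [0,0,0,0,0,0,0],
])

```text
time_s: 11.87
tcp_pos: [0.5467, 0.0652, 0.1797]
eef_rot: [161.7, -14.0, 48.3]
contact_force: [1.4, -0.8, 1.5]
gripper_width: 0.0123
gripper_force: 24.8
```

```bash
python3 d.py 24.6 .034; python3 - <<'E'
from plant import *
import cv2
c=capture("top");im=c["frame"][120:250,265:360,::-1]
cv2.imwrite("pics/crop1.png",cv2.resize(im,None,fx=4.6,fy=4.6,interpolation=cv2.INTER_CUBIC))
E
```

```text
11.8667 [ 33.129    0.5823 -50.2611  35.0736 -25.0061  72.7161] 0.01232237922151681 24.761419943533838 [ 1.4261 -0.7971  1.5451]
moment tool [-0.2746 -0.3825 -0.1205] tcp in key frame [0.0021 0.0022 0.0337] yang -38.76232783374596 tilt 7.100492515595837
0.034 (array([-0.002 , -0.0007, -0.0001]), array([-0.0011,  0.0006, -0.7017]))
```

View pics/crop1.png

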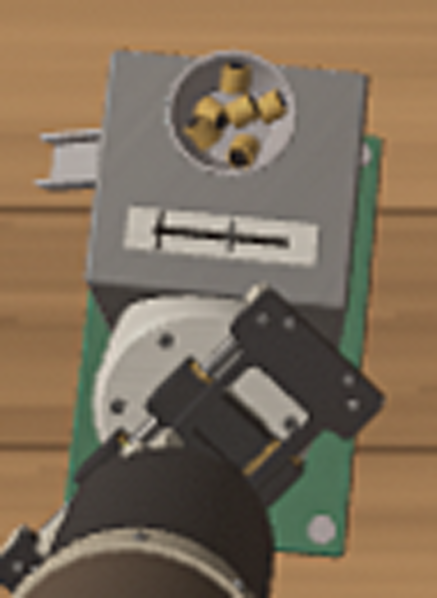

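The pointer has moved from column 257 to 231 for 63°. The mark is at 160, so about 8 clicks are needed in all. The grasp holds, so I'll continue.

apply_moves([
  [0,0,0,0,0,0,0.05],
  [0,0,0,0,0,0,0.05],
  [0,0,0,0,0,0,0.05],
  [0,0,0,0,0,0,0.05],
  [0,0,0,0,0,0,0.05],
  [0,0,0,0,0,0,0.05],
  [0,0,0,0,0,0,0.05],
  [0,0,0,0,0,0,0.05],
  [0,0,0,0,0,0,0.05],
  [0,0,0,0,0,0,0.05],
  [0,0,0,0,0,0,0.05],
  [0,0,0,0,0,0,0.05],
  [0,0,0,0,0,0,0.05],
  [0,0,0,0,0,0,0.05],
  [0,0,0,0,0,0,0.05],
  [0,0,0,0,0,0,0.05],
  [0,0,0,0,0,0,0.05],
  [0,0,0,0,0,0,0.05],
  [0,0,0,0,0,0,0.05],
  [0,0,0,0,0,0,0],
])

```text
time_s: 13.58
tcp_pos: [0.5467, 0.0653, 0.1798]
eef_rot: [-166.7, -18.8, -41.7]
contact_force: [1.1, -1.3, 2.6]
gripper_width: 0.0119
gripper_force: 25.8
```

```bash
python3 d.py 24.6 .034
```

```text
13.5833 [ 33.1298   0.5726 -50.2589  35.0556 -24.9908 -12.7532] 0.011879379148179799 25.784180861664936 [ 1.0951 -1.2659  2.6195]
moment tool [-0.1712 -0.207  -0.2269] tcp in key frame [0.0021 0.0023 0.0338] yang -123.83167400067141 tilt 7.092646134514605
0.034 (array([-0.0008,  0.0021,  0.    ]), array([-0.0007,  0.0012, -1.6515]))
```

apply_moves([
  [0,0,0,0,0,0,0.05],
  [0,0,0,0,0,0,0.05],
  [0,0,0,0,0,0,0.05],
  [0,0,0,0,0,0,0.05],
  [0,0,0,0,0,0,0.05],
  [0,0,0,0,0,0,0.05],
  [0,0,0,0,0,0,0.05],
  [0,0,0,0,0,0,0.05],
  [0,0,0,0,0,0,0.05],
  [0,0,0,0,0,0,0.05],
  [0,0,0,0,0,0,0.05],
  [0,0,0,0,0,0,0.05],
  [0,0,0,0,0,0,0.05],
  [0,0,0,0,0,0,0.05],
  [0,0,0,0,0,0,0.05],
  [0,0,0,0,0,0,0.05],
  [0,0,0,0,0,0,0.05],
  [0,0,0,0,0,0,0.05],
  [0,0,0,0,0,0,0],
])

```text
time_s: 15.17
tcp_pos: [0.5462, 0.0649, 0.1801]
eef_rot: [-159.0, 9.4, -118.6]
contact_force: [-8.7, -1.0, 10.0]
gripper_width: 0.013
gripper_force: 25.5
```

```bash
python3 d.py 24.6 .034
```

```text
15.1667 [ 33.1531   0.5069 -50.2876  35.0563 -25.0629 -93.6915] 0.0129531827087255 25.450417203828692 [-8.6852 -0.9839  9.9896]
moment tool [-1.5452  1.047  -0.1184] tcp in key frame [0.0019 0.0019 0.0342] yang 154.87051252124428 tilt 7.089783128570483
0.034 (array([0.0014, 0.001 , 0.0004]), array([-0.0007, -0.0012,  1.4493]))
```

apply_moves([
  [0,0,0,0,0,0,0.03],
  [0,0,0,0,0,0,0.03],
  [0,0,0,0,0,0,0.03],
  [0,0,0,0,0,0,0.03],
  [0,0,0,0,0,0,0.03],
  [0,0,0,0,0,0,0.03],
  [0,0,0,0,0,0,0],
])

```text
time_s: 15.75
tcp_pos: [0.5462, 0.0648, 0.18]
eef_rot: [-162.3, 14.8, -134.1]
contact_force: [-8.0, -0.6, 10.2]
gripper_width: 0.0125
gripper_force: 25.3
```

```bash
python3 d.py 24.6 .034
```

```text
15.75 [  33.1518    0.5065  -50.2909   35.0571  -25.0767 -109.7766] 0.012516845129345174 25.258968846173957 [-8.0422 -0.6276 10.2013]
moment tool [-1.0654  1.633  -0.192 ] tcp in key frame [0.0018 0.0018 0.0342] yang 138.7384114892247 tilt 7.096915236393109
0.034 (array([0.0015, 0.0006, 0.0004]), array([-0.001 , -0.0011,  1.2706]))
```

apply_moves([
  [0,0,0,0,0,0,0.02],
  [0,0,0,0,0,0,0.02],
  [0,0,0,0,0,0,0.02],
  [0,0,0,0,0,0,0.02],
  [0,0,0,0,0,0,0],
])

```text
time_s: 16.17
tcp_pos: [0.5462, 0.0649, 0.18]
eef_rot: [-164.2, 16.8, -141.3]
contact_force: [-7.9, -1.2, 9.8]
gripper_width: 0.0119
gripper_force: 25.2
```

```bash
python3 d.py 24.6 .034;  python3 - <<'E'
from plant import *
import cv2
c=capture("top");im=c["frame"][120:250,265:360,::-1]
cv2.imwrite("pics/crop2.png",cv2.resize(im,None,fx=4.6,fy=4.6,interpolation=cv2.INTER_CUBIC))
E
```

```text
16.1667 [  33.1538    0.5118  -50.2865   35.0606  -25.0735 -116.9228] 0.011934185577003762 25.16796354437247 [-7.9049 -1.2199  9.8207]
moment tool [-0.8365  1.7527 -0.2253] tcp in key frame [0.0018 0.0018 0.0342] yang 131.59786180172577 tilt 7.09502190748253
0.034 (array([0.0017, 0.0004, 0.0004]), array([-0.0011, -0.001 ,  1.1912]))
```

View pics/crop2.png

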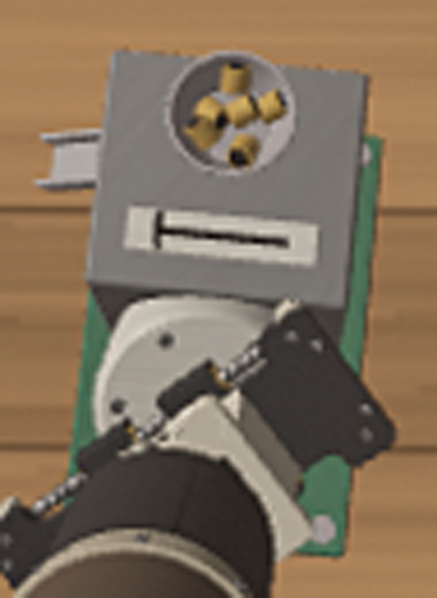

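The pointer now covers the cross mark, near column 157. I'll feel for the stop before letting go.

apply_moves([
  [0,0,0,0,0,0,0.02],
  [0,0,0,0,0,0,0.02],
  [0,0,0,0,0,0,0.02],
  [0,0,0,0,0,0,0.02],
  [0,0,0,0,0,0,0],
])

```text
time_s: 16.63
tcp_pos: [0.5458, 0.0648, 0.1798]
eef_rot: [-166.5, 18.6, -148.5]
contact_force: [-12.1, 2.2, 12.2]
gripper_width: 0.0123
gripper_force: 26.1
```

```bash
python3 d.py 24.6 .034
```

```text
16.6333 [  33.1771    0.4919  -50.3245   35.049   -25.0843 -124.1077] 0.012307406526805637 26.143948147364426 [-12.1186   2.2455  12.1901]
moment tool [-1.6625  2.6988 -0.3599] tcp in key frame [0.0014 0.0017 0.0342] yang 124.44185580655198 tilt 7.117706392738258
0.034 (array([ 0.0013, -0.    ,  0.0004]), array([-0.0013, -0.0012,  1.1116]))
```

The moment has risen to 0.36 N m and the jaws are being wedged open, so this is the stop. I'll ease back to the click, open, retreat and look.

apply_moves([
  [0,0,0,0,0,0,-0.05],
  [0,0,0,0,0,0,-0.05],
  [0,0,0,0,0,0,-0.05],
  [0,0,0,0,0,0,-0.03],
  [1,0,0,0,0,0,0],
  [1,0,0,0,0,0,0],
  [1,0,0,0,0,0,0],
  [1,0,0,0,0,0,0],
  [1,0,0,0,0,0,0],
  [1,0,0,0,0,0,0],
  [1,0,0,-0.02,0,0,0],
  [1,0,0,-0.03,0,0,0],
  [1,0,0,-0.03,0,0,0],
  [1,0,0,-0.03,0,0,0],
  [1,0,0,-0.03,0,0,0],
  [1,0,0,0,0,0,0],
  [1,0,0,0,0,0,0],
])

```text
time_s: 18.05
tcp_pos: [0.4923, 0.071, 0.3103]
eef_rot: [-161.9, 14.5, -132.4]
contact_force: [0.5, 0.1, -0.8]
gripper_width: 0.0872
gripper_force: 0.0
```

```bash
python3 - <<'E'
from plant import *
from h import *
import cv2
s=get_state();print(s["time_s"],s["tcp_pos"],s["contact_force"],s["joints"])
c=capture("top");im=c["frame"][150:200,280:350,::-1]
a=cv2.resize(im,None,fx=8,fy=8,interpolation=cv2.INTER_CUBIC)
c0=np.load("top0.npz")["frame"][150:200,280:350,::-1]
cv2.imwrite("pics/crop3.png",cv2.resize(np.vstack([c0[:30],im[:45]]),None,fx=8,fy=8,interpolation=cv2.INTER_CUBIC))
E
```

```text
18.05 [0.49232407 0.07104355 0.31026626] [ 0.52990643  0.10286392 -0.83729637] [  42.61763235  -12.51634843  -39.5277589    22.42329909  -49.26492967
 -100.03675235]
```

View pics/crop3.png

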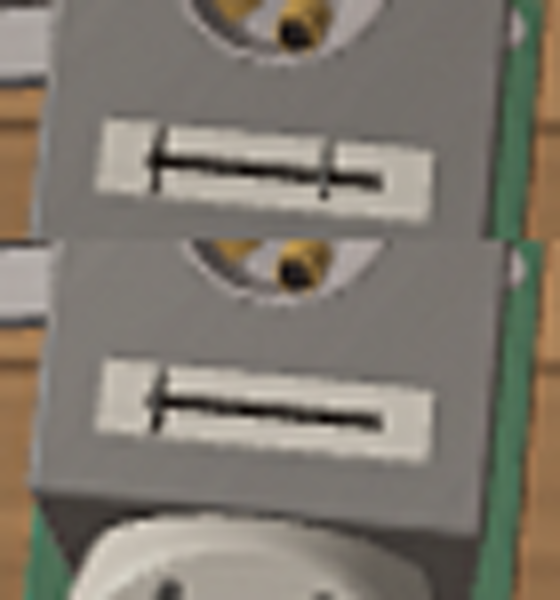

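The upper strip, from before winding, shows the cross mark at (158,160) and the pointer separately at (326,170). In the lower strip, with the key let go, the pointer has merged with the cross mark at (158,400). One click short would show it about 20 px to the right.

```bash
python3 -c "
from plant import *
print(close_job())"
```

```text
the job is handed in; nothing more can be done
None
```

The feeder is wound to its stop, the pointer rests at the cross mark with the key let go and the gripper clear, and the job is handed in (the verdict was not shown).

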